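# Set the swing tension of the bench magnifier lamp

### The job

Set the swing tension of the magnifier lamp: turn the black wing thumbscrew on top of its column clockwise until it seats, then back it off a quarter turn, so that the boom is held but still swings. Finish while still gripping the thumbscrew at that setting and keep hold of it, so that I can nip up the brass jam nut below it without it creeping. Do not swing the lamp out of its place, and leave the ink bottles, the cup and the tattoo machine where they stand.

Things in the scene. Friction and masses are not known exactly. Their poses are not given: they have to be found in the camera images.
- stand: Fixed weighted stand of a white bench magnifier lamp: round base 210 mm across, 24 mm high, a 32 mm column, on top a white fork whose upper cheek (48 mm wide) ends 212 mm above the bench. Origin: under the base's centre, on the column's axis, at bench height; z up; x points the way the boom points at boom = 0 (the fork's web is on the -x side).
- thumbscrew (a joint): Angle of the wing thumbscrew (rad) about the vertical column axis: 0 = seated (hard stop, no farther clockwise; 0.2 N m is enough, over 0.4 N m may slip the grip), growing as it is unscrewed counter-clockwise seen from above; a quarter turn is 1.571; upper stop 3.8. Starts between 1.1 and 2.9. Friction about 0.06 N m; it stays where it is left; the thread lifts it only 1.25 mm a turn.
- wing_knob: Black butterfly head of the thumbscrew, turning with it: a flat upright slab, 56 mm from wing tip to wing tip (its x), 11 mm thick (its y), from 20 to 45 mm above the fork's top; below it a 20 mm round collar and a brass jam nut (3 to 8 mm above the fork's top). A yellow stripe marks the +x wing. Origin: on the axis, 228 mm above the bench; z up; at thumbscrew = 0 its x is the stand's x.
- wing_grip (a point): Point on the screw's axis in the middle of the wings' slab, 16.5 mm above the origin of the wing head (about 245 mm above the bench): where to pinch it, fingers pointing down, one on each 11 mm flat side. Same axes as the wing head.
- boom (a joint): Swing of the lamp's boom about the column (rad), counter-clockwise seen from above; it turns stiffly (about 1.2 N m) and stays where it is left. The boom is 26 mm high and leaves the fork at about 180 mm above the bench.
- lens (a point): Centre of the lamp's white ring-light head (190 mm across, from 160 to 197 mm above the bench), 250 mm from the column axis along the boom.
- ink_blue: Loose blue ink bottle, 38 mm across, 95 mm high; origin under its centre. Bystander.
- ink_red: Loose red ink bottle, 38 mm across, 95 mm high; origin under its centre. Bystander.
- rinse_cup: Loose clear plastic cup, 70 mm across the rim, 75 mm high; origin under its centre. Bystander.
- machine: Loose cordless tattoo machine lying on the bench, about 146 mm long, 30 mm thick, along its x axis with the needle tip to +x; origin underneath, near the middle. Bystander.

How it is judged:
On the way, in this order (a step that is already met when the one before it is completed fails the run):
1. the thumbscrew is seated (within 0.05 rad of its stop) (value of joint thumbscrew below 0.05 rad), for 0.2 s.
2. it has been backed off a quarter turn (1.571 +- 0.26 rad) and is gripped by the fingers (value of joint thumbscrew between 1.311 and 1.831 rad and contact force between the fingers and wing_knob above 3 N and distance between the grasp point and wing_grip below 0.03 m), for 0.3 s.
At the end, for the whole second after the job is handed in: The thumbscrew is still, a quarter turn off its seat (1.571 +- 0.26 rad), with the fingers gripping its wings (over 3 N, grasp point within 30 mm of their middle); the lamp head and the bystanders are within 30 mm of their first places (all of step 2 and velocity of joint thumbscrew between -0.1 and 0.1 rad/s and distance of lens from where it was at the start of the episode below 0.03 m and not (distance of ink_blue from where it was at the start of the episode above 0.03 m) and not (distance of ink_red from where it was at the start of the episode above 0.03 m) and not (distance of rinse_cup from where it was at the start of the episode above 0.03 m) and not (distance of machine from where it was at the start of the episode above 0.03 m)); the arm keeps its last pose, push and grip.
It fails at once if the lamp head is swung more than 30 mm from its place (distance of lens from where it was at the start of the episode above 0.03 m).
It fails at once if an ink bottle, the cup or the tattoo machine is moved more than 30 mm (distance of any of ink_blue, ink_red, rinse_cup, machine from where it was at the start of the episode above 0.03 m).
It also fails if it takes over 72 s, if anything falls off the work surface, if the arm or the gripper's body presses on something with over 40 N, if the wrist force passes 120 N, or if a joint passes its speed limit or range.

### The arm

A 6-joint arm with a two-finger parallel gripper is mounted at the origin on the work surface. World frame = base frame: x ahead of the robot, y to its left, z up, the work surface at z = 0. Lengths are in m, angles in rad, forces in N, time in s.
With the tool pointing down it reaches from about 0.35 to 0.775 m from the base axis. Payload 7.3 kg.
Tool frame: the origin (TCP) lies at the centre of the arm's flange, where the gripper is bolted on; the fingertips stand 178 mm ahead of it and the grasp point (between the pads) lies 159 mm ahead of it; z points along the fingers, y is the line along which they close (so a half turn about z gives the same grasp; the last joint's range is limited). The gripper opens to 92 mm and grips with 3 to 60 N. Pads are 19 mm wide; open, the fingers measure 130 mm over their backs; the gripper's body (75 mm by 190 mm) begins 47 mm behind the grasp point.
Start: joints at [1.143, 0.342, 1.524, -0, 1.275, -0.146], TCP at [0.146, 0.504, 0.405] pointing down, gripper open.
Joint ranges: [-2.53, 2.53], [-0.77, 2.02], [0.04, 2.7], [-1, 4.14], [0.28, 2.66], [-3.11, 3.11]. Speed limits (rad/s): [2.57, 2.57, 3.14, 3.14, 3.14, 3.14].

### API

Orientations are given as [roll, pitch, yaw] about the fixed x, y, z axes, in that order (R = Rz(yaw) Ry(pitch) Rx(roll)).
In Python, from cell import telemetry, vision, ticket gives the robot as it stands.
- The arm moves only by the shell command python3 -m crank 'ROWS' [FORCE]. ROWS is JSON, a list of rows, each a list of 5 numbers: the gripper command: -1 is shut, 1 is fully open, values between are in proportion, then the shift along the tool's x, y, z in mm, then the turn about the tool's z in rad. In form: [[fingers, dx, dy, dz, roll], ...]. A call has 1 to 12 rows; each row is the pose to reach, as a shift and turn from the pose commanded when the call began, along the tool's axes at that moment; what a row does not reach only later rows make up. A row lasts 1/12 s, in which the tool goes at most 41.7 mm and 7.16 degrees, less where a joint would pass 70% of its speed; a pose out of reach is approached as far as the arm can. A call with a gripper value outside its range is refused whole. The fingers move at their own pace and stop on an object; FORCE is the grip in N (left out, the last holds). Time passes only in rows, so rows that repeat a pose let the fingers close. It gives the time, the measured TCP pose, the force, the opening and the grip force at its end, in the units of the state.
- telemetry.observe(): the state, without advancing time (a new reading comes with each control period).
- vision.read_camera(name): name is "scene" or "side" or "wrist"; returns (picture, depth): 480x640x3 uint8, red, green, blue; 480x640 float32, m along the optical axis (not along the pixel's ray), 0 where there is no reading.
- vision.get_calibration(name): a dict with "camera_matrix" (3x3 intrinsics, pixels), "rvec" (rotation vector, rad) and "tvec" (3), from world to camera coordinates, as OpenCV has them. Camera axes: x right, y down, z forward; pixel columns grow to the right and rows downward; lengths in m; the calibration is good to about 2 mm. A picture is of the moment at which its call begins: read the wrist's pose just before it. get_calibration takes no time and is no camera call; for the wrist camera it gives the pose at the moment of the call.
- ticket.hand_in(): hands the job in; it is judged then, once.
The state is a dict: "time": time; "qpos": joint angles; "qvel": joint speeds; "joint_efforts": joint torques, N m; "tool_pos": TCP position; "tool_rot": TCP orientation; "contact_force": force on the tool from outside, world axes, zero at the start; "torque": the same for the moment, N m; "opening": finger opening in m; "grip_force": force on a finger pad.
Only numpy, scipy, OpenCV 4.12 (cv2) and the standard library are available. Lean on these libraries where they do the work, as an engineer would, in place of code of your own. Each camera call takes 0.05 s, during which the arm holds its last target. There are 200 camera calls.

## Working session

There is one attempt and no reset: what is moved stays moved. The work goes in short steps, Python scripts to look and compute and a shell command to move; the robot and the scene stay as the last step left them, time stands still between calls to the robot, and variables do not carry over. Pictures are saved under pics/ and viewed, at most 10 in all, crops included, and the job is handed in when it is done.

```bash
mkdir -p pics
cat > h.py <<'E'
import numpy as np, cv2
from cell import telemetry, vision, ticket
def cal(n):
    c=vision.get_calibration(n); K=np.array(c["camera_matrix"],float); R=cv2.Rodrigues(np.array(c["rvec"],float))[0]; return K,R,np.array(c["tvec"],float).ravel()
def pts(d,c):  # world points for all pixels
    K,R,t=c; v,u=np.mgrid[:480,:640]
    P=np.stack([(u-K[0,2])/K[0,0]*d,(v-K[1,2])/K[1,1]*d,d],-1)
    return (P-t)@R
def save(n,im): cv2.imwrite("pics/"+n,im[:,:,::-1])
E
python3 - <<'E'
from h import *
s=telemetry.observe(); print(s)
ims=[]
for n in ("scene","side","wrist"):
    c=cal(n); im,d=vision.read_camera(n); np.savez("/tmp/"+n,im=im,d=d); save(n+"0.png",im)
    W=pts(d,c); hsv=cv2.cvtColor(im,cv2.COLOR_RGB2HSV)
    m=(W[...,2]>.225)&(W[...,2]<.27)&(d>0)&(hsv[...,2]<90)
    print(n,"cam",-c[1].T@c[2],m.sum(), np.median(W[m],0) if m.any() else 0)
    y=(hsv[...,0]>20)&(hsv[...,0]<35)&(hsv[...,1]>130)&(hsv[...,2]>100)&(W[...,2]>.2)&(d>0)
    print(" yellow",y.sum(),np.median(W[y],0) if y.any() else 0)
E
```

```text
{'time': 0.0, 'qpos': array([ 1.14297664e+00,  3.42741882e-01,  1.52502500e+00, -3.04629876e-05,
        1.27539283e+00, -1.45976378e-01]), 'qvel': array([-0.00190072,  0.00156945,  0.00147099, -0.00088167,  0.00194405,
       -0.00090826]), 'joint_efforts': array([ 2.17047855e-04, -4.31227076e+01, -2.44225448e+01,  7.19799497e-02,
        5.55974082e-02, -1.50286869e-04]), 'tool_pos': array([0.14593098, 0.50417103, 0.40403201]), 'tool_rot': array([-3.14003802e+00, -1.99122984e-04,  2.85975808e+00]), 'contact_force': array([-0.17665216, -0.00176226, -0.00960433]), 'torque': array([0.04603262, 0.00281657, 0.00329199]), 'grip_force': 0.0, 'opening': 0.09123857971590271}
scene cam [1.03163328 0.68679181 0.71710602] 1056 [ 0.09435591 -0.02464622  0.2468897 ]
 yellow 11 [ 0.52657088 -0.08331253  0.25738253]
side cam [ 0.4142799  -0.56007355  0.69376903] 866 [ 0.52387158 -0.08764938  0.24819728]
 yellow 19 [ 0.52600168 -0.08417427  0.25784409]
wrist cam [0.07653369 0.52474326 0.3841847 ] 1785 [0.14933021 0.54582872 0.24464818]
 yellow 231 [0.10386041 0.46719336 0.31222462]
```

View pics/scene0.png

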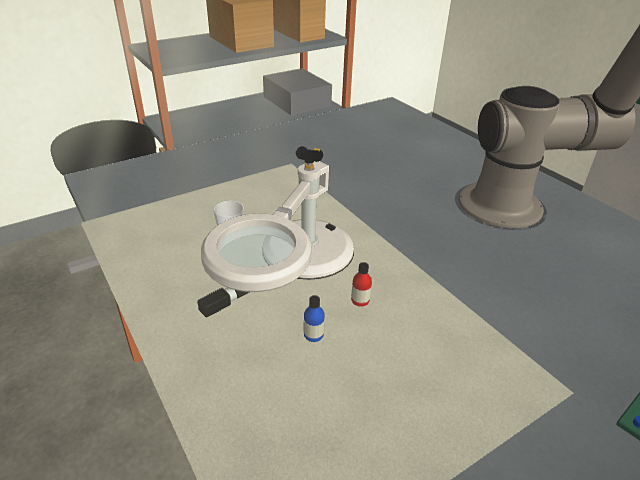

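View pics/wrist0.png

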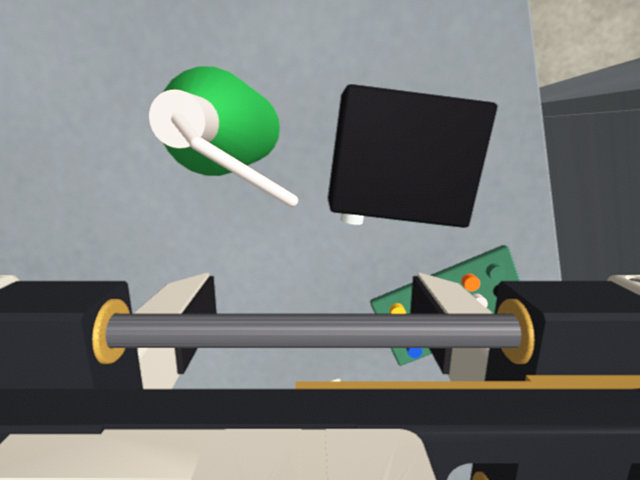

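The scene picture shows the lamp, with the wing head at about (310,154) and its stripe at (318,151). The lens is at (257,250), the bottles are in front and the cup is behind. The wrist camera sees only a clutter area away from the lamp.

Run:
```python
from h import *
A=[];Y=[];B=[]
for n in ("scene","side"):
    z=np.load(f"/tmp/{n}.npz"); im,d=z["im"],z["d"]; W=pts(d,cal(n)); hsv=cv2.cvtColor(im,cv2.COLOR_RGB2HSV)
    near=(np.hypot(W[...,0]-.524,W[...,1]+.087)<.05)&(d>0)
    m=near&(W[...,2]>.234)&(W[...,2]<.262)&(hsv[...,2]<110)
    y=near&(hsv[...,0]>20)&(hsv[...,0]<35)&(hsv[...,1]>130)&(W[...,2]>.235)
    p=W[m|y]; top=p[p[:,2]>.2545]
    q=p[:,:2]; c,(w,h),a=cv2.minAreaRect(q.astype(np.float32))
    e=np.linalg.eigh(np.cov(q.T))[1][:,1]
    print(n,"n",len(q),"mean",q.mean(0),"rect",c,w,h,a,"dir",np.degrees(np.arctan2(e[1],e[0])),"top",len(top),top.mean(0), "yel",y.sum(),W[y].mean(0))
    e=np.linalg.eigh(np.cov(top[:,:2].T))[1][:,1];t=cv2.minAreaRect(top[:,:2].astype(np.float32));print("  topdir",np.degrees(np.arctan2(e[1],e[0])),t)
    # fork top
    f=near&(abs(W[...,2]-.212)<.003)&(hsv[...,2]>150); print("  forktop",f.sum(),cv2.minEnclosingCircle(W[f][:,:2].astype(np.float32)))
    r=(abs(W[...,2]-.197)<.004)&(np.hypot(W[...,0]-.524,W[...,1]+.087)<.4)&(np.hypot(W[...,0]-.524,W[...,1]+.087)>.12)&(hsv[...,2]>140)&(hsv[...,1]<60)&(d>0)
    print("  ring",r.sum(),cv2.minEnclosingCircle(W[r][:,:2].astype(np.float32)))
    B.append((W,im))
    if n=="side":
        v,u=np.where(m); print(u.mean(),v.mean()); u,v=int(u.mean()),int(v.mean())
        save("sidecrop.png",cv2.resize(im[max(0,v-60):v+60,max(0,u-80):u+80],(800,600),interpolation=cv2.INTER_CUBIC))
```

```text
scene n 296 mean [ 0.54022235 -0.09171784] rect (0.5384156107902527, -0.09385949373245239) 0.018005987629294395 0.05469615012407303 44.796653747558594 dir 132.33919239354313 top 52 [ 0.53919286 -0.09307697  0.25641571] yel 11 [ 0.52763352 -0.08369913  0.2574266 ]
  topdir 132.31269667286196 ((0.537919282913208, -0.09395021945238113), (0.013336229138076305, 0.04614623263478279), 42.71980285644531)
  forktop 215 ((0.5288206338882446, -0.09413675963878632), 0.03324134275317192)
  ring 2450 ((0.717261552810669, 0.043872952461242676), 0.11517994105815887)
side n 512 mean [ 0.53534149 -0.09942442] rect (0.534690797328949, -0.09700122475624084) 0.015118792653083801 0.05583002418279648 44.21265411376953 dir 133.77390366634103 top 108 [ 0.53678723 -0.097953    0.25623672] yel 23 [ 0.52609611 -0.08517504  0.25751856]
  topdir 134.52497211103943 ((0.536791980266571, -0.09629999846220016), (0.012024106457829475, 0.047067791223526), 42.43590545654297)
  forktop 539 ((0.5265291929244995, -0.09755828976631165), 0.032744087278842926)
  ring 1828 ((0.7132728099822998, 0.04743888974189758), 0.11175347119569778)
305.2646464646465 286.32929292929293
```

View pics/side0.png

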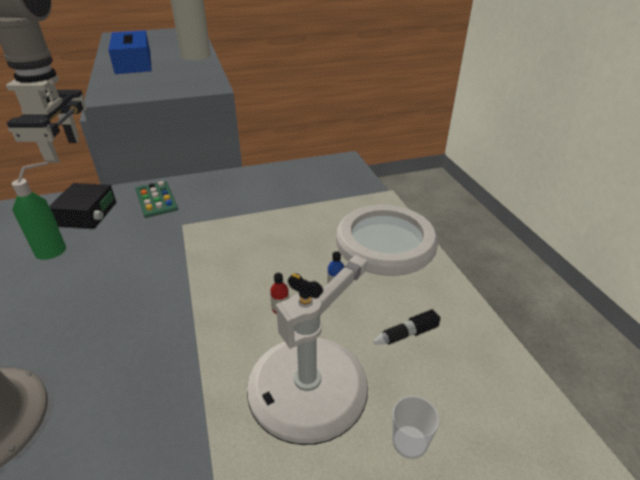

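View pics/sidecrop.png

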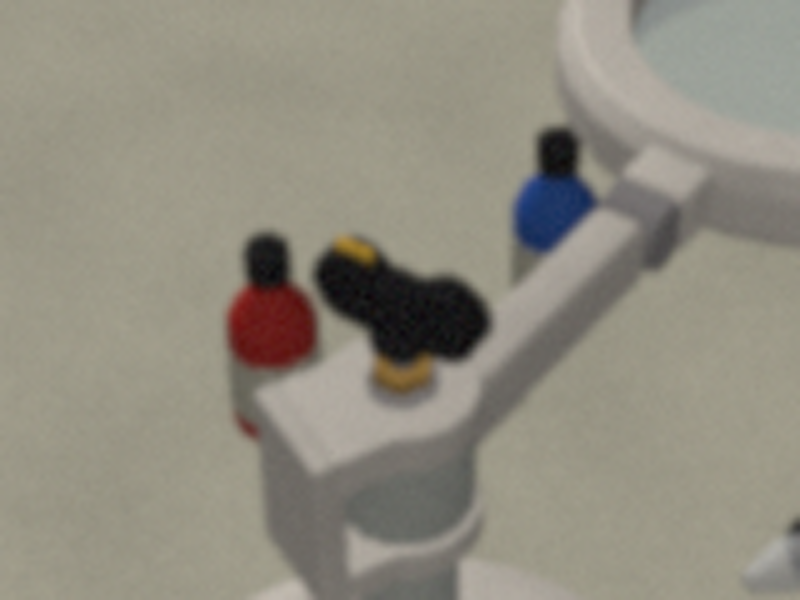

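Both views agree: the axis is at about (0.537, -0.096), the slab's top is at about 0.257 as expected, and the stripe wing points to about 133°. The side picture shows the web at left and the boom going to the upper right. I'll approach high with the tool x along the wings, which leaves room in the last joint.

```bash
python3 -m crank '[[1,-20,-15,-30,0.02],[1,-45,-40,-60,0.04],[1,-70,-60,-60,0.07],[1,-95,-82,-60,0.09],[1,-120,-104,-60,0.12],[1,-145,-125,-60,0.14],[1,-170,-147,-60,0.17],[1,-195,-168,-60,0.19],[1,-220,-190,-60,0.22],[1,-245,-211,-60,0.24],[1,-271,-234,-60,0.27],[1,-271,-234,-60,0.27]]' 20
python3 - <<'E'
from h import *
from scipy.spatial.transform import Rotation as Ro
s=telemetry.observe();R=Ro.from_euler("xyz",s["tool_rot"]).as_matrix()
print(s["tool_pos"],s["tool_rot"],R.T@(np.array([.537,-.096,.46])-s["tool_pos"])*1000, s["tool_rot"][2]-2.32)
E
```

```text
time: 1.15
tool_pos: [0.3436, 0.2005, 0.4646]
tool_rot: [-3.14, 0.002, 2.583]
contact_force: [0.5, 0.2, 0.1]
opening: 0.0918
grip_force: 0.0
[0.34357004 0.20047622 0.46456782] [-3.14042926e+00  1.90537227e-03  2.58295097e+00] [-321.15738057 -148.87392809    5.35296054] 0.26295097147825386
```

```bash
python3 -m crank '[[1,-32,-15,0,0.03],[1,-64,-30,0,0.05],[1,-96,-45,0,0.08],[1,-128,-60,0,0.1],[1,-160,-74,0,0.13],[1,-192,-89,0,0.16],[1,-224,-104,0,0.18],[1,-256,-119,0,0.21],[1,-288,-134,0,0.24],[1,-321,-149,5,0.26],[1,-321,-149,5,0.26],[1,-321,-149,5,0.26]]'
python3 - <<'E'
from h import *
s=telemetry.observe(); c=cal("wrist"); im,d=vision.read_camera("wrist"); save("w1.png",im)
W=pts(d,c); hsv=cv2.cvtColor(im,cv2.COLOR_RGB2HSV)
near=(np.hypot(W[...,0]-.537,W[...,1]+.096)<.045)&(d>0)
m=near&(W[...,2]>.250)&(W[...,2]<.265); p=W[m][:,:2]
print(s["tool_pos"],s["tool_rot"],s["qpos"]); print(m.sum(),W[m][:,2].mean() if m.any() else 0,cv2.minAreaRect(p.astype(np.float32)) if m.any() else 0)
f=near&(abs(W[...,2]-.212)<.004); print(f.sum(),np.median(W[f],0))
E
```

```text
time: 2.15
tool_pos: [0.5371, -0.0919, 0.4583]
tool_rot: [-3.141, -0.002, 2.328]
contact_force: [-0.1, 0.8, 0.2]
opening: 0.0919
grip_force: 0.0
[ 0.53706873 -0.09188918  0.45826796] [-3.14060664e+00 -2.49337824e-03  2.32785679e+00] [-3.10221035e-01  3.44580065e-01  1.37158071e+00  3.42919010e-04
  1.42809158e+00 -1.06733195e+00]
1725 0.255106678873619 ((0.5340961813926697, -0.0927380844950676), (0.011003522202372551, 0.04659678041934967), 41.533687591552734)
4222 [ 0.51949416 -0.09640451  0.21212587]
```

View pics/w1.png

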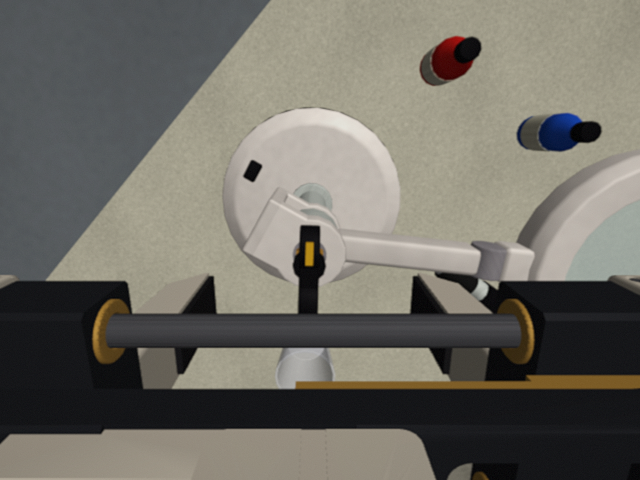

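The wrist picture shows the slab upright at column 310, in line with the tool x, with the stripe at (310,253). It lies between the fingers, and the jaws have clear space on both sides. The offset is about 3 mm, so I'll descend and close.

```bash
python3 -m crank '[[1,-3,-2,10,0.02],[1,-3,-2,20,0.02],[1,-3,-2,30,0.02],[1,-3,-2,40,0.02],[1,-3,-2,48,0.02],[1,-3,-2,54,0.02],[1,-3,-2,54,0.02],[0,-3,-2,54,0.02],[-0.5,-3,-2,54,0.02],[-1,-3,-2,54,0.02],[-1,-3,-2,54,0.02],[-1,-3,-2,54,0.02]]' 25
python3 -c "
from h import *
s=telemetry.observe();print(s['tool_pos'],s['torque'],s['grip_force'],s['opening'],s['qpos'][5])"
```

```text
time: 3.2
tool_pos: [0.5371, -0.0946, 0.4061]
tool_rot: [3.141, 0.001, 2.31]
contact_force: [-1.8, -0.6, -0.4]
opening: 0.0632
grip_force: 0.0
[ 0.53710092 -0.09459641  0.40605299] [-0.09395568  0.00653559 -0.00550739] 0.0 0.06318070424786788 -1.0538805887617593
```

```bash
python3 -m crank '[[-1,0,0,0,0],[-1,0,0,0,0],[-1,0,0,0,0],[-1,0,0,0,0],[-1,0,0,0,0],[-1,0,0,0,0],[-1,0,0,0,0],[-1,0,0,0,0],[-1,0,0,0,0],[-1,0,0,0,0],[-1,0,0,0,0],[-1,0,0,0,0]]' 25
python3 -c "
from h import *
s=telemetry.observe();print(s['tool_pos'],s['torque'],s['grip_force'],s['opening'],s['qpos'][5])"
```

```text
time: 4.2
tool_pos: [0.5367, -0.0949, 0.4057]
tool_rot: [-3.14, -0.0, 2.31]
contact_force: [-5.4, -3.6, 0.8]
opening: 0.0183
grip_force: 25.0
[ 0.53673872 -0.0949311   0.4056538 ] [-0.69527905  0.75748786  0.03943541] 25.000088810920715 0.01827898279387245 -1.0538869616029494
```

The opening is 18 mm where the slab is 11 mm, so I may be on the 20 mm collar, or the fingers are still moving. I'll wait briefly to see.

```bash
python3 -m crank '[[-1,0,0,0,0],[-1,0,0,0,0],[-1,0,0,0,0],[-1,0,0,0,0]]' 25
python3 - <<'E'
from h import *
s=telemetry.observe();print(s['torque']); im,d=vision.read_camera("side"); save("s2.png",cv2.resize(im[226:346,225:385],(800,600),interpolation=cv2.INTER_CUBIC))
E
```

```text
time: 4.53
tool_pos: [0.5367, -0.0949, 0.4057]
tool_rot: [-3.14, -0.0, 2.31]
contact_force: [-3.9, -3.7, 1.6]
opening: 0.0185
grip_force: 25.0
[-0.70670842  0.6638109  -0.03639498]
```

View pics/s2.png

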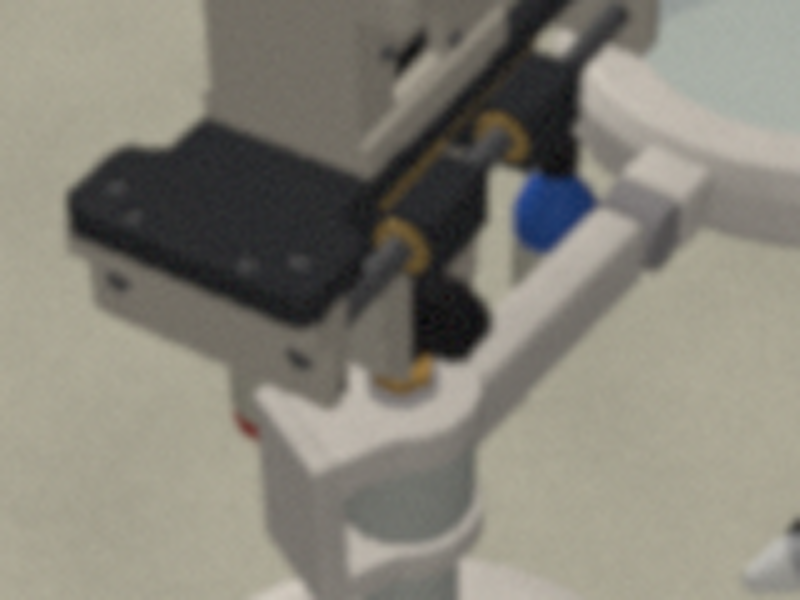

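The picture shows the finger tips reaching down to the collar and brass nut, so they pinch the collar. I'll open, rise 9 mm and close on the slab only.

```bash
python3 -m crank '[[-0.2,0,0,0,0],[-0.2,0,0,0,0],[-0.2,0,0,0,0],[-0.2,0,-1,-5,0],[-0.2,0,-1,-9,0],[-0.2,0,-1,-9,0],[-1,0,-1,-9,0],[-1,0,-1,-9,0],[-1,0,-1,-9,0],[-1,0,-1,-9,0],[-1,0,-1,-9,0],[-1,0,-1,-9,0]]' 25
python3 -m crank '[[-1,0,0,0,0],[-1,0,0,0,0],[-1,0,0,0,0],[-1,0,0,0,0],[-1,0,0,0,0],[-1,0,0,0,0]]' 25
python3 -c "
from h import *
s=telemetry.observe();print(s['tool_pos'],s['torque'],s['grip_force'],s['opening'],s['qpos'][5])"
```

```text
time: 5.58
tool_pos: [0.5364, -0.0952, 0.4146]
tool_rot: [3.141, -0.0, 2.31]
contact_force: [0.3, 0.8, -0.4]
opening: 0.0103
grip_force: 25.0
time: 6.08
tool_pos: [0.5363, -0.0952, 0.4146]
tool_rot: [3.142, -0.0, 2.31]
contact_force: [0.9, 0.6, -1.9]
opening: 0.011
grip_force: 25.0
[ 0.53633049 -0.095185    0.41462394] [ 0.09747625 -0.0424297  -0.0781869 ] 24.978128671646118 0.011000989181255954 -1.0554690706822638
```

Opening is 11.0 mm, so the slab is gripped. Now I'll turn it clockwise and watch the moment.

```bash
cat > st.py <<'E'
from h import *
s=telemetry.observe();print(s['time'],s['tool_pos'].round(4),'yaw',s['tool_rot'][2].round(3),'tq',s['torque'].round(3),s['grip_force'].round(1),s['opening'].round(4),'q6',s['qpos'][5].round(3))
E
python3 -m crank '[[-1,0,0,0,0.05],[-1,0,0,0,0.1],[-1,0,0,0,0.15],[-1,0,0,0,0.2],[-1,0,0,0,0.25],[-1,0,0,0,0.3],[-1,0,0,0,0.35],[-1,0,0,0,0.4],[-1,0,0,0,0.45],[-1,0,0,0,0.5]]' 35
python3 st.py
python3 -m crank '[[-1,0,0,0,0.05],[-1,0,0,0,0.1],[-1,0,0,0,0.15],[-1,0,0,0,0.2],[-1,0,0,0,0.25],[-1,0,0,0,0.3]]' 35
python3 st.py
```

```text
time: 6.92
tool_pos: [0.5365, -0.0951, 0.4145]
tool_rot: [3.141, -0.0, 1.808]
contact_force: [1.6, 2.0, -1.7]
opening: 0.0104
grip_force: 35.0
time: 7.42
tool_pos: [0.5367, -0.0951, 0.4145]
tool_rot: [3.141, -0.001, 1.508]
contact_force: [2.7, 1.3, -3.1]
opening: 0.0106
grip_force: 35.0Traceback (most recent call last):
  File "st.py", line 2, in <module>
    s=telemetry.observe();print(s['time'],s['tool_pos'].round(4),'yaw',s['tool_rot'][2].round(3),'tq',s['torque'].round(3),s['grip_force'].round(1),s['opening'].round(4),'q6',s['qpos'][5].round(3))
                                                                                                                           ^^^^^^^^^^^^^^^^^^^^^
AttributeError: 'float' object has no attribute 'round'
Traceback (most recent call last):
  File "st.py", line 2, in <module>
    s=telemetry.observe();print(s['time'],s['tool_pos'].round(4),'yaw',s['tool_rot'][2].round(3),'tq',s['torque'].round(3),s['grip_force'].round(1),s['opening'].round(4),'q6',s['qpos'][5].round(3))
                                                                                                                           ^^^^^^^^^^^^^^^^^^^^^
AttributeError: 'float' object has no attribute 'round'
```

```bash
sed -i "s/s\['grip_force'\].round(1),s\['opening'\].round(4)/round(s['grip_force'],1),round(s['opening'],4)/" st.py
python3 st.py
python3 -m crank '[[-1,0,0,0,0.05],[-1,0,0,0,0.1],[-1,0,0,0,0.15],[-1,0,0,0,0.2]]' 35 | grep rot
python3 st.py
python3 -m crank '[[-1,0,0,0,0.05],[-1,0,0,0,0.1],[-1,0,0,0,0.15],[-1,0,0,0,0.2]]' 35 | grep rot
python3 st.py
```

```text
7.4167 [ 0.5367 -0.0951  0.4145] yaw 1.508 tq [ 0.122 -0.462  0.023] 35.0 0.0106 q6 -0.253
tool_rot: [3.14, -0.001, 1.308]
7.75 [ 0.5368 -0.0951  0.4145] yaw 1.308 tq [ 0.085 -0.566  0.065] 35.0 0.0107 q6 -0.053
tool_rot: [3.14, -0.001, 1.108]
8.0833 [ 0.5368 -0.0951  0.4145] yaw 1.108 tq [ 0.039 -0.623  0.098] 35.0 0.0107 q6 0.147
```

The screw is following at friction level. From the fork's web edge in the wrist picture, the stop should be near yaw 0.2. I'll continue in smaller steps near there.

```bash
python3 -m crank '[[-1,0,0,0,0.05],[-1,0,0,0,0.1],[-1,0,0,0,0.15],[-1,0,0,0,0.2],[-1,0,0,0,0.25],[-1,0,0,0,0.3],[-1,0,0,0,0.35],[-1,0,0,0,0.4],[-1,0,0,0,0.45],[-1,0,0,0,0.5]]' 35 | grep rot
python3 st.py
python3 -m crank '[[-1,0,0,0,0.05],[-1,0,0,0,0.1],[-1,0,0,0,0.15],[-1,0,0,0,0.15]]' 35 | grep rot
python3 st.py
```

```text
tool_rot: [3.14, -0.002, 0.608]
8.9167 [ 0.537  -0.0953  0.4144] yaw 0.608 tq [-0.107 -0.796  0.092] 35.0 0.011 q6 0.647
tool_rot: [3.14, -0.002, 0.457]
9.25 [ 0.537  -0.0954  0.4144] yaw 0.457 tq [-0.132 -0.781 -0.057] 35.0 0.0106 q6 0.797
```

```bash
python3 -m crank '[[-1,0,0,0,0.03],[-1,0,0,0,0.06],[-1,0,0,0,0.06]]' 35 | grep rot
python3 st.py
python3 -m crank '[[-1,0,0,0,0.03],[-1,0,0,0,0.06],[-1,0,0,0,0.06]]' 35 | grep rot
python3 st.py
```

```text
tool_rot: [3.14, -0.002, 0.398]
9.5 [ 0.537  -0.0954  0.4144] yaw 0.398 tq [-0.162 -0.821  0.049] 35.0 0.0109 q6 0.856
tool_rot: [3.14, -0.002, 0.338]
9.75 [ 0.5371 -0.0954  0.4144] yaw 0.338 tq [-0.146 -0.754 -0.02 ] 35.0 0.0108 q6 0.916
```

```bash
for i in 1 2; do :; done
python3 -m crank '[[-1,0,0,0,0.03],[-1,0,0,0,0.06]]' | grep rot; python3 st.py
python3 -m crank '[[-1,0,0,0,0.03],[-1,0,0,0,0.06]]' | grep rot; python3 st.py
python3 -m crank '[[-1,0,0,0,0.03],[-1,0,0,0,0.06]]' | grep rot; python3 st.py
```

```text
tool_rot: [3.141, -0.002, 0.279]
9.9167 [ 0.5371 -0.0954  0.4144] yaw 0.279 tq [-0.258 -0.819  0.044] 35.0 0.011 q6 0.976
tool_rot: [3.141, -0.002, 0.219]
10.0833 [ 0.5371 -0.0955  0.4144] yaw 0.219 tq [-0.252 -0.825  0.372] 35.1 0.0101 q6 1.036
tool_rot: [3.14, -0.002, 0.16]
10.25 [ 0.537  -0.0954  0.4144] yaw 0.16 tq [-0.266 -0.798  0.779] 36.3 0.0112 q6 1.095
```

The moment has risen sharply (0.37, then 0.78 N m), so the screw is seated at about yaw 0.25. I'll ease the wind-up and hold.

```bash
python3 -m crank '[[-1,0,0,0,-0.05],[-1,0,0,0,-0.05],[-1,0,0,0,-0.05],[-1,0,0,0,-0.05],[-1,0,0,0,-0.05]]' | grep rot; python3 st.py
python3 - <<'E'
from h import *
im,d=vision.read_camera("side"); save("s3.png",cv2.resize(im[226:346,225:385],(800,600),interpolation=cv2.INTER_CUBIC))
E
```

```text
tool_rot: [3.14, -0.002, 0.211]
10.6667 [ 0.5371 -0.0954  0.4144] yaw 0.211 tq [-0.237 -0.824  0.47 ] 35.2 0.0108 q6 1.044
```

View pics/s3.png

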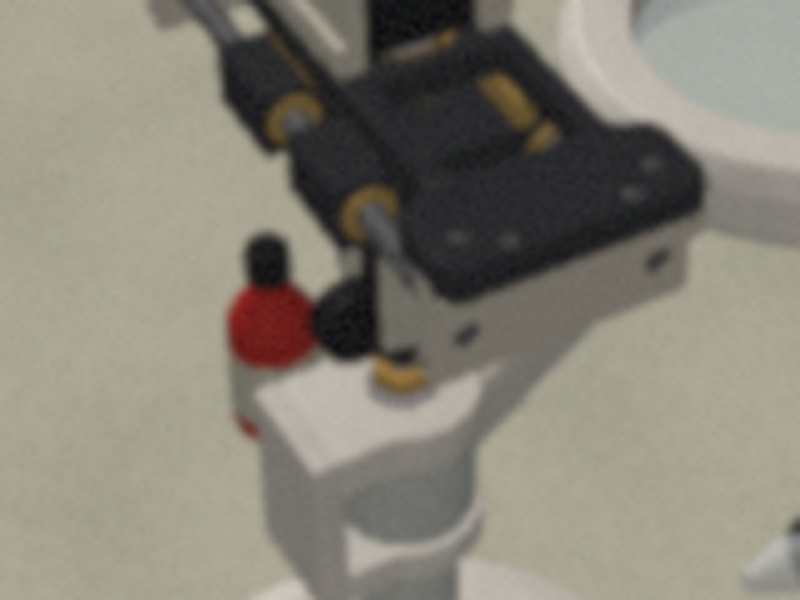

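The picture shows the wings turned with the gripper, and the fork, boom and red bottle unmoved. The moment is still 0.47 N m and repeatable at the same angle, so there was no slip. The unloaded seat is at about yaw 0.27, so I back off to about 1.84.

```bash
python3 -m crank '[[-1,0,0,0,-0.07],[-1,0,0,0,-0.14],[-1,0,0,0,-0.21],[-1,0,0,0,-0.28],[-1,0,0,0,-0.35],[-1,0,0,0,-0.42],[-1,0,0,0,-0.49],[-1,0,0,0,-0.56],[-1,0,0,0,-0.63],[-1,0,0,0,-0.7],[-1,0,0,0,-0.77],[-1,0,0,0,-0.83]]' | grep rot; python3 st.py
python3 -m crank '[[-1,0,0,0,-0.07],[-1,0,0,0,-0.14],[-1,0,0,0,-0.21],[-1,0,0,0,-0.28],[-1,0,0,0,-0.35],[-1,0,0,0,-0.42],[-1,0,0,0,-0.49],[-1,0,0,0,-0.56],[-1,0,0,0,-0.63],[-1,0,0,0,-0.7],[-1,0,0,0,-0.77],[-1,0,0,0,-0.8]]' | grep rot; python3 st.py
python3 -m crank '[[-1,0,0,0,0],[-1,0,0,0,0],[-1,0,0,0,0],[-1,0,0,0,0],[-1,0,0,0,0],[-1,0,0,0,0]]' | grep rot; python3 st.py
python3 - <<'E'
from h import *
c=cal("wrist"); im,d=vision.read_camera("wrist"); save("w4.png",im)
n="side";c=cal(n);im,d=vision.read_camera(n);W=pts(d,c);a=np.load("/tmp/side.npz")
df=np.abs(im.astype(int)-a["im"]).max(2)[200:460,330:]; print("changed px right of lamp",(df>60).sum())
E
```

```text
tool_rot: [3.14, -0.001, 1.043]
11.7167 [ 0.5369 -0.0952  0.4145] yaw 1.043 tq [ 0.031 -0.587 -0.102] 35.0 0.011 q6 0.211
tool_rot: [3.141, -0.0, 1.843]
12.7167 [ 0.5365 -0.0951  0.4145] yaw 1.843 tq [ 0.117 -0.255 -0.048] 35.0 0.0108 q6 -0.589
tool_rot: [3.141, -0.0, 1.84]
13.2167 [ 0.5365 -0.0951  0.4146] yaw 1.84 tq [ 0.341 -0.637  0.048] 35.0 0.0109 q6 -0.585
changed px right of lamp 1430
```

View pics/w4.png

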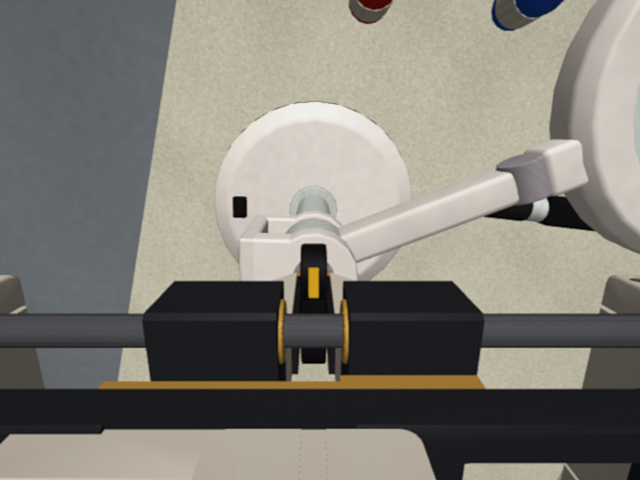

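The wrist picture shows the slab between the pads, with the stripe at (313,282) pointing up the image. The fork's web edge is vertical at column 241, so the wings stand a quarter turn off the stand's x, as intended. The boom and bottles look undisturbed.

```bash
python3 -c "
from cell import ticket
print(ticket.hand_in())"
```

```text
the job is handed in; nothing more can be done
None
```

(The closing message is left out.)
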